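Tip a brass plug out of its slanted storage tube into the inspection tray

ROBOT

A 6-joint arm with a two-finger parallel gripper is mounted at the origin on a cart in front of the work surface, level with it; the furniture and walls round the work are solid. World frame = base frame: x ahead of the robot, y to its left, z up, the work surface at z = 0. Lengths are in mm, angles in rad, forces in N, time in s.
With the tool pointing down it reaches from about 400 to 925 mm from the base axis. Payload 12.5 kg.
Tool frame: the origin (TCP) lies at the very end of the fingers, on their centre line; the grasp point (between the pads) lies 19 mm behind it; z points along the fingers, y is the line along which they close (so a half turn about z gives the same grasp; the last joint's range is limited). The gripper opens to 95 mm and grips with 3 to 60 N. Pads are 20 mm wide; open, the fingers measure 119 mm over their backs; the gripper's body (75 mm by 180 mm) begins 59 mm behind the grasp point.
Start: joints at [-1.212, 0.491, 1.559, -0, 1.092, -0.106], TCP at [280.177, -558.702, 214.661] pointing down, gripper open.
Joint ranges: [-3.1, 3.1], [-0.84, 2.19], [0.05, 2.79], [-1.13, 4.28], [0.06, 2.93], [-2.69, 2.69]. Speed limits (rad/s): [2.22, 2.22, 2.79, 3.14, 3.14, 3.14].

INTERFACE

Orientations are given as [roll, pitch, yaw] about the fixed x, y, z axes, in that order (R = Rz(yaw) Ry(pitch) Rx(roll)).
In Python, from cell import env gives the robot as it stands.
- The arm moves only by the shell command python3 steer.py 'ROWS'. ROWS is a JSON list of rows, 1 to 5 of them, each written [[dx, dy, dz], turn, opening]: dx, dy, dz in mm, then a turn about the tool's z in rad, then the opening from 0.0 (shut) to 1.0 (fully open); each row is the pose to reach, as a shift and turn from the pose commanded when the command began, along the tool's axes at that moment; what a row does not reach only later rows make up. A row lasts 1/12 s, in which the tool goes at most 41.7 mm and 0.125 rad, less where a joint would pass 70% of its speed; a pose out of reach is approached as far as the arm can. The fingers move at their own pace and stop on an object; the grip force is fixed at half the most. Time passes only in rows, so rows that do not move let the fingers close. It prints the time, the measured TCP pose, the force, the opening and the grip force at its end. Input that does not fit is refused with a message, and nothing moves.
- env.state(): the state, without advancing time (a new reading comes with each control period).
- env.read_camera(name): name is "scene" or "top"; returns (picture, depth): 384x512x3 uint8, red, green, blue; 384x512 float32, mm along the optical axis (not along the pixel's ray), 0 where there is no reading.
- env.camera_info(name): a dict with "vertical_fov" (degrees; the focal length in pixels is half the picture's height over the tangent of half this angle, whatever the lens; pixels are square), "cx", "cy" (the principal point, pixels), "dist_coeffs" ([k1, k2, p1, p2, k3] as OpenCV has them; the pictures are not rectified), "origin" and "attitude" of the camera in the world. Camera axes: x right, y down, z forward; pixel columns grow to the right and rows downward; lengths in mm; the calibration is good to about 2 mm. A picture is of the moment at which its call begins. camera_info takes no time and is no camera call.
- env.job_done(): hands the job in; it is judged then, once.
The state is a dict: "t": time; "joints": joint angles; "qvel": joint speeds; "tau": joint torques, N m; "eef_pos": TCP position; "tcp_rot": TCP orientation; "ft_force": force on the tool from outside, world axes, zero at the start; "moment": the same for the moment, N m; "opening": opening from 0.0 (shut) to 1.0 (fully open); "grip_force": force on a finger pad.
Only numpy, scipy, OpenCV 4.12 (cv2) and the standard library are available. Lean on these libraries where they do the work, as an engineer would, in place of code of your own. Each camera call takes 0.05 s, during which the arm holds its last target. There are 200 camera calls.

TASK

Three metal tubes stand in the slanted rack; two have black caps and one is open, with a brass plug inside. Draw the open tube out of its bore, carry it with the plug still inside to the lined tray, and from low above the tray, no more than a hand's breadth, tip its mouth well downward so that the plug slides out into the tray. Finish while still holding the empty tube still in the gripper, mouth down over the tray and clear of everything, and leave the capped tubes and the loupe undisturbed.

Things in the scene. Friction and masses are not known exactly. Their poses are not given: they have to be found in the camera images.
- tube_rack: fixed rack, 108 x 224 mm, 81 mm high: grey block between aluminium end plates (56 mm high) on a foot. Origin: under the foot's middle, on the bench; x level, from the robot's side to the far side; y along the row; z up. Three bores, 29 mm wide, 45 mm deep, at y = -75, 0, +75 mm, point toward the robot and 30 degrees upward: along (-0.866, 0, 0.5) of this frame. Any tube may stand in any bore
- rack_axis (a point): centre of the middle bore's mouth, on the sloping top face of the block (59 mm above the bench); its z axis points out along the bores, toward the robot and 30 degrees upward; y along the row
- open_tube: the only tube without a cap: round, aluminium, 27 mm outside, 150 mm long, bore 22 mm (20 at its tightest), floor 6 mm thick, 50 to 100 g. Origin: centre of its closed bottom; z axis along it to the mouth. It stands 45 mm deep in a bore, 1 mm of play each side (it droops up to 2.5 degrees), 105 mm of it free, 48 mm clear to the next tube; draw it along its z axis
- open_tube_mouth (a point): centre of the open tube's mouth, 150 mm from the bottom along the tube
- brass_plug: turned brass plug, smooth, 15 mm diameter, 32 mm long, 30 to 56 g, loose in the open tube, lying on its floor at the start. Origin: centre of its lower end; z axis along it. It slides out by itself once the mouth points some 20 degrees or more below level.
- tray: fixed open aluminium tray with black rubber liner, 168 (x) x 138 (y) x 25 mm high over its rim, inside 152 x 122 mm, liner surface 7 mm above the bench. Origin: centre of its underside; x along its long side
- capped_tube_1: closed tube of the same size with a black mushroom cap (33 mm diameter, 9 mm high) on its end, in another bore; leave it. Origin: centre of its bottom, z axis along it
- capped_tube_2: second closed tube, the same as the first; leave it
- loupe: black eye loupe, 39 mm diameter, 40 mm high, standing on the bench; leave it. Origin: centre of its underside

How it is judged (in metres and radians):
On the way, in this order (a step that is already met when the one before it is completed fails the run):
1. the open tube is drawn wholly out of its bore and held in the gripper, with the plug still inside it (z of open_tube in the frame of rack_axis above 0.01 m and contact force between open_tube and the fingers above 1 N and z of brass_plug in the frame of open_tube between 0 and 0.1 m and contact force between open_tube and tube_rack below 0.05 N), for 0.1 s.
2. the tube, tipped with its mouth below level, has its mouth over the tray and not more than 150 mm above the bench (x of open_tube_mouth in the frame of tray between -0.076 and 0.076 m and y of open_tube_mouth in the frame of tray between -0.061 and 0.061 m and angle between open_tube's own z axis and vertical above 1.7 rad and height (world z) of open_tube_mouth below 0.15 m and contact force between open_tube and the fingers above 1 N), for 0.1 s.
At the end, for the whole second after the job is handed in: Plug in the tray, out of the tube. Tube held still by the gripper, mouth at least 15 degrees below level, over the inside of the tray, 30 to 150 mm above the bench, touching neither tray nor plug. Capped tubes within 8 mm, loupe within 20 mm of their starts (x of brass_plug in the frame of tray between -0.076 and 0.076 m and y of brass_plug in the frame of tray between -0.061 and 0.061 m and z of brass_plug in the frame of tray below 0.03 m and contact force between brass_plug and tray above 0.05 N and contact force between brass_plug and open_tube below 0.02 N and x of open_tube_mouth in the frame of tray between -0.076 and 0.076 m and y of open_tube_mouth in the frame of tray between -0.061 and 0.061 m and angle between open_tube's own z axis and vertical above 1.83 rad and height (world z) of open_tube_mouth between 0.03 and 0.15 m and contact force between open_tube and the fingers above 1 N and contact force between open_tube and tray below 0.05 N and linear speed of open_tube below 0.03 m/s and distance of each of capped_tube_1, capped_tube_2 from where it was at the start of the episode below 0.008 m and distance of loupe from where it was at the start of the episode below 0.02 m); the arm keeps its last pose, push and grip.
It fails at once if a capped tube is disturbed by more than 8 mm (distance of any of capped_tube_1, capped_tube_2 from where it was at the start of the episode above 0.008 m).
It fails at once if the loupe is pushed more than 20 mm (distance of loupe from where it was at the start of the episode above 0.02 m).
It fails at once if the plug falls from a height, faster than 1.8 m/s (a fall of some 165 mm) (linear speed of brass_plug above 1.8 m/s).
It also fails if it takes over 43 s, if anything falls off the work surface, if the arm or the gripper's body presses on something with over 40 N, if the wrist force passes 120 N, or if a joint passes its speed limit or range.

## Working session

There is one attempt and no reset: what is moved stays moved. The work goes in short steps, Python scripts to look and compute and a shell command to move; the robot and the scene stay as the last step left them, time stands still between calls to the robot, and variables do not carry over. Pictures are saved under pics/ and viewed, at most 10 in all, crops included, and the job is handed in when it is done.

```bash
ls; mkdir -p pics
python3 - <<'E'
from cell import env
import cv2,numpy as np
for n in("scene","top"):
    p,d=env.read_camera(n); cv2.imwrite(f"pics/{n}0.png",cv2.cvtColor(p,cv2.COLOR_RGB2BGR)); np.savez(f"{n}0.npz",p=p,d=d); print(n,env.camera_info(n))
s=env.state(); print(s)
E
```

```text
cell.py
pics
steer.py
scene {'vertical_fov': 51.18650710669518, 'cx': 253.09000375749, 'cy': 190.3668493274478, 'dist_coeffs': array([-0.14072186,  0.        ,  0.        ,  0.        ,  0.        ]), 'origin': array([116.9657869 , 644.22425818, 582.52862575]), 'attitude': array([-2.11729620e+00, -1.91100506e-03, -2.54614740e+00])}
top {'vertical_fov': 48.18633744317331, 'cx': 248.26770719562197, 'cy': 187.17767962442656, 'dist_coeffs': array([0.01744875, 0.        , 0.        , 0.        , 0.        ]), 'origin': array([ 477.75838267,   13.49661155, 1012.56218951]), 'attitude': array([-3.01410373, -0.02457001, -1.54352675])}
{'t': 0.1, 'joints': array([-1.21162564e+00,  4.91498676e-01,  1.55940707e+00,  5.35889904e-06,
        1.09166298e+00, -1.05623900e-01]), 'qvel': array([-3.88766098e-04, -6.79664456e-04, -1.24728227e-03, -1.10365606e-03,
       -5.58481864e-04, -6.55131762e-06]), 'tau': array([ 2.85780989e-03, -6.13626194e+01, -2.58603662e+01,  6.94120629e-02,
        4.70387971e-02, -6.80568928e-05]), 'eef_pos': array([ 280.08201623, -558.49060685,  214.11415917]), 'tcp_rot': array([-3.14062252e+00, -1.07631560e-04,  4.64792065e-01]), 'ft_force': array([0.25600262, 0.60534242, 0.05285662]), 'moment': array([-0.00632971, -0.00660808, -0.00720367]), 'grip_force': 0.0, 'opening': 1.0005342149866212}
```
View pics/scene0.png

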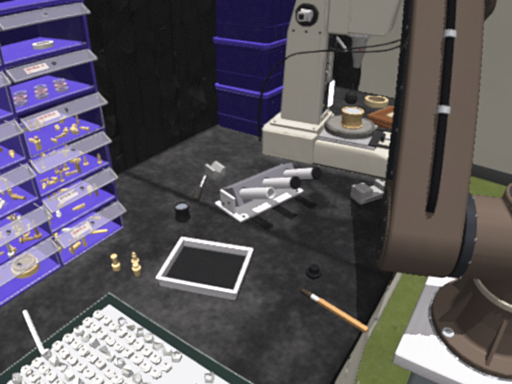

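View pics/top0.png

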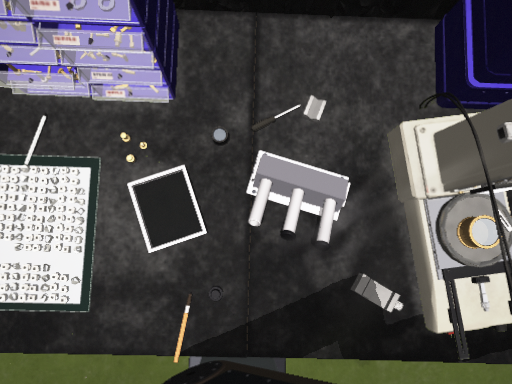

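Create h.py:
```python
import numpy as np,cv2
from scipy.spatial.transform import Rotation as R
from cell import env
def cam(n):
    i=env.camera_info(n); f=192/np.tan(np.radians(i["vertical_fov"])/2)
    K=np.array([[f,0,i["cx"]],[0,f,i["cy"]],[0,0,1]])
    return K,i["dist_coeffs"],R.from_euler("xyz",i["attitude"]).as_matrix(),i["origin"]
def cloud(n,d):
    K,D,Rm,o=cam(n); v,u=np.mgrid[:384,:512]
    q=cv2.undistortPoints(np.stack([u,v],-1).reshape(-1,1,2).astype(float),K,D).reshape(384,512,2)
    return (np.dstack([q,np.ones((384,512))])*d[...,None])@Rm.T+o
```

Run:
```python
from h import *
a=np.load("scene0.npz");b=np.load("top0.npz")
A=a["p"][150:230,205:335];B=b["p"][140:250,235:360]
f=lambda x:cv2.resize(x[...,::-1],(390,390*x.shape[0]//x.shape[1]),interpolation=cv2.INTER_CUBIC)
A,B=f(A),f(B);h=max(len(A),len(B))
cv2.imwrite("pics/crop0.png",np.hstack([cv2.copyMakeBorder(x,0,h-len(x),0,0,0) for x in(A,B)]))
for n,z in(("scene",a),("top",b)):
    P=cloud(n,z["d"]); 
    for uv in ([(205,268),(182,205),(315,268),(258,192)] if n=="scene" else [(166,208),(220,135),(216,292),(260,200),(293,210),(326,220),(257,220),(289,232),(323,238)]): print(n,uv,P[uv[1],uv[0]].round(1))
```

```text
scene (205, 268) [554.2 177.6   6.6]
scene (182, 205) [728.2  55.8  34.6]
scene (315, 268) [355.1  64.4  23.1]
scene (258, 192) [550.6 -17.8  96.8]
top (166, 208) [552.5 183.1   6.4]
top (220, 135) [723.8  62.   36.3]
top (216, 292) [366.   58.5  25.9]
top (260, 200) [568.9 -31.7  96.3]
top (293, 210) [ 549.7 -103.4   93.3]
top (326, 220) [ 530.3 -174.6   93.3]
top (257, 220) [525.  -25.7 111.8]
top (289, 232) [501.7 -92.3 120.1]
top (323, 238) [ 491.5 -165.   110.2]
```

View pics/crop0.png

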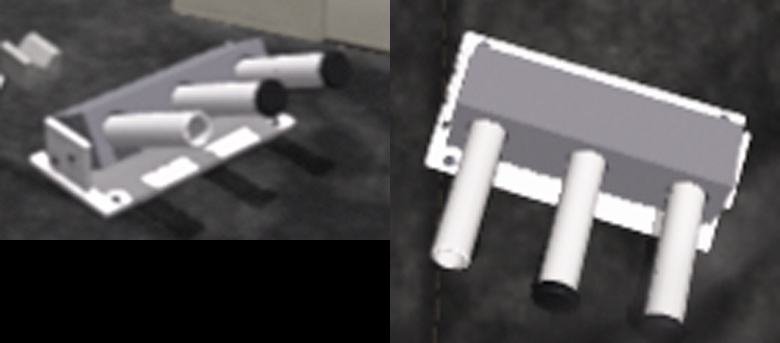

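The crops show the open tube is the left one, at the +y end (top ≈ (260,202), ring mouth at (255,223)). The middle and right tubes carry black caps. The loupe is at top (220,135) and the tray at (166,208).

Run:
```python
from h import *
from scipy.optimize import least_squares
C={n:cloud(n,np.load(n+"0.npz")["d"]) for n in("scene","top")}
al=[]
for n,P in C.items():
    Q=P.reshape(-1,3); 
    # tube region: free part
    m=(Q[:,2]>70)&(Q[:,2]<145)&(Q[:,0]>490)&(Q[:,0]<600)&(abs(Q[:,1]+30-(570-Q[:,0])*0.2)<26)
    Q=Q[m]
    def res(p,Q):
        d=np.array([-np.cos(p[3])*np.cos(p[2]),-np.cos(p[3])*np.sin(p[2]),np.sin(p[3])]);c=np.array([550,p[0],p[1]])
        return np.linalg.norm(np.cross(Q-c,d),axis=1)-13.5
    p=[-28,85,-.2,.5]
    for k in range(3):
        r=least_squares(res,p,args=(Q,),loss="soft_l1"); p=r.x; e=res(p,Q); keep=abs(e)<4; print(n,len(Q),keep.sum(),p.round(3),np.degrees(p[2:]).round(1),np.std(e[keep]).round(2)); Q=Q[keep]
    d=np.array([-np.cos(p[3])*np.cos(p[2]),-np.cos(p[3])*np.sin(p[2]),np.sin(p[3])]);c=np.array([550,p[0],p[1]])
    s=(Q-c)@d; print("s range",np.percentile(s,[0,1,5,50,95,99,100]).round(1)); print("mouth",(c+d*np.percentile(s,99.5)).round(1),"dir",d.round(3))
# tray rim
for n,P in C.items():
    img=np.load(n+"0.npz")["p"]; m=(img.min(2)>150)&(P[...,2]>15)&(P[...,2]<32)&(abs(P[...,0]-555)<130)&(abs(P[...,1]-180)<110)
    Q=P[m][:,:2].astype(np.float32); print(n,m.sum(),cv2.minAreaRect(Q))
for n,P in C.items():
    Q=P.reshape(-1,3); m=(abs(Q[:,0]-724)<40)&(abs(Q[:,1]-60)<40)&(Q[:,2]>30); print("loupe",np.median(Q[m],0))
```

```text
scene 301 300 [-29.62   87.921  -0.293   0.466] [-16.8  26.7] 1.08
scene 300 300 [-29.609  87.906  -0.294   0.465] [-16.8  26.7] 1.08
scene 300 300 [-29.609  87.906  -0.294   0.465] [-16.8  26.7] 1.08
s range [-50.4 -47.  -39.7  13.   37.3  39.   40.2]
mouth [516.3 -19.4 105.6] dir [-0.855  0.259  0.449]
top 482 475 [-28.229  88.729  -0.272   0.469] [-15.6  26.9] 1.28
top 475 475 [-28.223  88.701  -0.272   0.468] [-15.6  26.8] 1.29
top 475 475 [-28.223  88.701  -0.272   0.468] [-15.6  26.8] 1.29
s range [-54.6 -50.7 -46.6  -1.   34.   35.8  36.5]
mouth [518.9 -19.6 105. ] dir [-0.86   0.24   0.451]
scene 916 ((577.4985961914062, 189.06796264648438), (228.66549682617188, 140.7690887451172), 20.73756980895996)
top 882 ((581.3021240234375, 189.82943725585938), (231.0020751953125, 137.99302673339844), 20.45953369140625)
loupe [721.9904156   64.90254051  37.13338411]
loupe [725.35912192  63.71627355  37.64445425]
```

Run:
```python
from h import *
C={n:cloud(n,np.load(n+"0.npz")["d"]) for n in("scene","top")}
I={n:np.load(n+"0.npz")["p"] for n in C}
for n,s in(("scene",(205,268)),("top",(166,208))):
    g=I[n].max(2); P=C[n]; m=((P[...,2]<11)&(P[...,2]>-5)&(g<70)).astype(np.uint8)  # liner
    k,l=cv2.connectedComponents(m,connectivity=4); q=l==l[s[1],s[0]]; Q=P[q]; print(n,q.sum(),"liner",cv2.minAreaRect(Q[:,:2].astype(np.float32)),Q[:,2].mean())
    m=(P[...,2]>14)&(P[...,2]<34)&(P[...,0]<650)&(P[...,0]>450)&(P[...,1]>90)&(P[...,1]<270)
    print(" rim",cv2.minAreaRect(P[m][:,:2].astype(np.float32)))
# rack in frame yaw -15.2 at tube row
P=C["top"].reshape(-1,3)
for yaw in(-15.2,):
    y=np.radians(yaw);ex=np.array([np.cos(y),np.sin(y)]);ey=np.array([-np.sin(y),np.cos(y)])
    for lo,hi in((77,90),(50,62),(5,14)):
        m=(P[:,2]>lo)&(P[:,2]<hi)&(P[:,0]>520)&(P[:,0]<700)&(P[:,1]>-240)&(P[:,1]<30)
        Q=P[m][:,:2]; u=Q@ex;v=Q@ey; print(lo,m.sum(),np.percentile(u,[1,5,50,95,99]).round(),np.percentile(v,[1,5,50,95,99]).round(), cv2.minAreaRect(Q.astype(np.float32)))
```

```text
scene 2147 liner ((555.8004760742188, 171.656005859375), (143.4119415283203, 103.24563598632812), 20.71440315246582) 7.693624226254536
 rim ((550.0169067382812, 178.66290283203125), (169.89456176757812, 140.7690887451172), 20.737571716308594)
top 3174 liner ((552.5097045898438, 180.7016143798828), (149.29278564453125, 119.70162963867188), 20.432111740112305) 7.271983804574005
 rim ((551.264404296875, 178.57611083984375), (168.00819396972656, 138.0225830078125), 20.503032684326172)
77 749 [546. 555. 585. 620. 622.] [-55. -43.  44. 128. 139.] ((578.2955932617188, -118.58036041259766), (202.10140991210938, 111.74666595458984), 89.11343383789062)
50 989 [596. 598. 651. 664. 665.] [-66. -59.  43. 146. 149.] ((619.0531005859375, -125.24073791503906), (217.61875915527344, 71.09599304199219), 74.4803237915039)
5 721 [573. 575. 588. 680. 681.] [-69. -60.  62. 151. 153.] ((613.7838134765625, -107.17218017578125), (261.1650085449219, 152.50045776367188), 85.63672637939453)
```

Run:
```python
from h import *
y=np.radians(-15.2);ex=np.array([np.cos(y),np.sin(y)]);ey=np.array([-np.sin(y),np.cos(y)])
for n in("top","scene"):
    P=cloud(n,np.load(n+"0.npz")["d"]).reshape(-1,3);u=P[:,:2]@ex;v=P[:,:2]@ey
    for lo,hi in((82,88),(140,147)):
        print(n,lo,[(k,len(z:=P[(abs(u-k)<2.5)&(v>lo)&(v<hi),2]),np.median(z).round() if len(z) else 0) for k in range(570,690,5)])
c=np.array([550,-28.7,88.3]);d=np.array([-.858,.245,.45]);d/=np.linalg.norm(d)
m=c+d*38; g=m-38*d; print("mouth",m,"uv",m[:2]@ex,m[:2]@ey,"TCP target",g-[0,0,19],"bottom",m-150*d,"face",(m-105*d),(m-105*d)[:2]@ex,(m-105*d)[:2]@ey)
s=env.state();t=s["eef_pos"];yw=.4648
R0=R.from_euler("xyz",s["tcp_rot"]).as_matrix(); print("delta tool",R0.T@(g-[0,0,19]-t), "turn",s["tcp_rot"][2]-np.arctan2(-d[1],-d[0]))
```

```text
top 82 [(570, 6, np.float64(-1.0)), (575, 7, np.float64(7.0)), (580, 5, np.float64(7.0)), (585, 6, np.float64(8.0)), (590, 9, np.float64(34.0)), (595, 9, np.float64(47.0)), (600, 8, np.float64(58.0)), (605, 6, np.float64(65.0)), (610, 9, np.float64(73.0)), (615, 6, np.float64(78.0)), (620, 5, np.float64(76.0)), (625, 7, np.float64(74.0)), (630, 4, np.float64(72.0)), (635, 6, np.float64(68.0)), (640, 5, np.float64(66.0)), (645, 4, np.float64(63.0)), (650, 6, np.float64(60.0)), (655, 4, np.float64(57.0)), (660, 5, np.float64(54.0)), (665, 4, np.float64(52.0)), (670, 0, 0), (675, 2, np.float64(6.0)), (680, 4, np.float64(5.0)), (685, 4, np.float64(1.0))]
top 140 [(570, 6, np.float64(1.0)), (575, 7, np.float64(7.0)), (580, 7, np.float64(8.0)), (585, 6, np.float64(8.0)), (590, 10, np.float64(10.0)), (595, 7, np.float64(44.0)), (600, 6, np.float64(9.0)), (605, 11, np.float64(58.0)), (610, 11, np.float64(58.0)), (615, 5, np.float64(78.0)), (620, 7, np.float64(58.0)), (625, 4, np.float64(57.0)), (630, 7, np.float64(70.0)), (635, 8, np.float64(63.0)), (640, 5, np.float64(56.0)), (645, 7, np.fl
[... 1071 characters left out ...]
0, 10, np.float64(61.0)), (625, 13, np.float64(60.0)), (630, 7, np.float64(65.0)), (635, 6, np.float64(60.0)), (640, 9, np.float64(57.0)), (645, 4, np.float64(57.0)), (650, 5, np.float64(57.0)), (655, 5, np.float64(45.0)), (660, 3, np.float64(53.0)), (665, 1, np.float64(8.0)), (670, 2, np.float64(7.0)), (675, 2, np.float64(8.0)), (680, 2, np.float64(7.0)), (685, 0, 0)]
mouth [517.37460704 -19.38389129 105.41122008] uv 504.35727615141843 116.94424844980716 TCP target [550.  -28.7  69.3] bottom [646.15905293 -56.15800462  37.86693028] face [607.52371916 -45.12577062  58.13021722] 598.1018985122417 115.73903195475121
delta tool [ 478.7398059  -352.45974418  145.20768826] turn 0.7429377829454256
```

Run:
```python
from h import *
C=np.vstack([cloud(n,np.load(n+"0.npz")["d"]).reshape(-1,3) for n in("top","scene")])
C=C[C[:,2]<700]
print("x\\y",list(range(-640,120,40)))
for x in range(720,80,-40):
    print(x,[int(np.percentile(z,97)) if len(z:=C[(abs(C[:,0]-x)<20)&(abs(C[:,1]-y)<20),2])>3 else '-' for y in range(-640,120,40)])
```

```text
x\y [-640, -600, -560, -520, -480, -440, -400, -360, -320, -280, -240, -200, -160, -120, -80, -40, 0, 40, 80]
720 ['-', '-', '-', '-', '-', 121, 372, 303, 92, 2, 3, 2, 2, 2, 3, 2, 2, 40, 40]
680 ['-', '-', '-', '-', '-', '-', 431, 336, 2, 2, 2, 2, 7, 10, 55, 59, 2, 2, 2]
640 [2, '-', 117, '-', '-', '-', 465, 453, 2, 2, 54, 59, 66, 72, 78, 80, 54, 3, 3]
600 [2, '-', 362, 362, 366, 436, 468, 352, 2, 2, 68, 80, 80, 80, 80, 84, 45, 2, 2]
560 [2, '-', 122, 126, 169, 473, 478, 361, 2, 3, 54, 83, 81, 94, 89, 105, 100, 3, 2]
520 ['-', '-', 127, 170, 381, 482, 370, 365, 2, 2, 2, 96, 104, 107, 117, 113, 112, 2, 26]
480 ['-', '-', 123, 123, 389, 485, 378, 3, 2, 2, 2, 2, 118, 111, 118, 2, 2, 2, 25]
440 ['-', '-', 447, 472, 454, 490, 377, 2, 2, 2, 2, 2, 2, 2, 2, 2, 2, 3, 3]
400 ['-', '-', 96, 103, 104, 486, 392, 3, 17, 38, 35, 2, 3, 2, 2, 2, 3, 3, 3]
360 ['-', '-', 83, 100, 81, 99, 78, 33, 33, 37, 35, 2, 2, 2, 3, 3, 3, 23, 23]
320 [0, 61, 67, 69, 72, 98, 65, 3, 31, 2, 3, 3, 3, 454, 504, 3, 3, 2, 3]
280 [-1, 2, 2, 2, 97, 98, 2, 2, 3, 3, 3, 2, 3, 3, 504, 519, 525, 372, 3]
240 [-741, 2, 2, 2, 94, 96, 2, 3, 2, 3, 3, 3, 2, 3, 3, 536, 529, 463, 388]
200 [-744, -742, -742, 477, 513, 526, 524, -743, -742, -744, '-', '-', '-', '-', '-', 541, 533, 469, 398]
160 ['-', '-', '-', '-', 527, '-', -743, -743, -743, '-', '-', '-', '-', '-', 1, 541, 486, 419, 364]
120 ['-', '-', '-', '-', '-', '-', -743, -743, -744, '-', '-', '-', '-', -301, 2, 15, 124, 357, 324]
```

```bash
python3 steer.py '[[[18, -36, 0], 0.1, 1], [[36, -72, 0], 0.2, 1], [[54, -107, 0], 0.3, 1], [[72, -143, 0], 0.4, 1], [[90, -179, 0], 0.5, 1]]'
cat > go.py <<'E'
# print needed tool-frame shift to a world TCP target: go.py x y z yaw
import sys
from h import *
x=np.array(list(map(float,sys.argv[1:4])));s=env.state();M=R.from_euler("xyz",s["tcp_rot"]).as_matrix()
print("delta",(M.T@(x-s["eef_pos"])).round(1),"turn",round(s["tcp_rot"][2]-float(sys.argv[4]),3),s["joints"].round(2),s["t"])
E
python3 go.py 550 -28.7 180 -0.278
```

```text
t: 0.52
eef_pos: [279.9, -356.3, 214.3]
tcp_rot: [-3.141, 0.0, -0.041]
ft_force: [1.4, -1.0, 0.4]
opening: 1.004
grip_force: 0.0
delta [ 256.5 -338.3   34.4] turn 0.237 [-1.05  0.25  1.96  0.    0.93  0.56] 0.5167
```

```bash
python3 steer.py '[[[24, -32, 0], 0.05, 1], [[48, -64, 0], 0.1, 1], [[72, -96, 0], 0.15, 1], [[96, -128, 0], 0.2, 1], [[120, -160, 0], 0.237, 1]]'; python3 go.py 550 -28.7 180 -0.278
```

```text
t: 0.93
eef_pos: [406.7, -200.9, 214.7]
tcp_rot: [3.141, -0.0, -0.275]
ft_force: [1.3, -1.7, 0.5]
opening: 1.0
grip_force: 0.0
delta [  91.1 -204.7   34.7] turn 0.003 [-0.6   0.25  1.96 -0.    0.93  1.24] 0.9333
```

```bash
python3 steer.py '[[[16, -36, 4], 0, 1], [[32, -72, 10], 0, 1], [[48, -108, 16], 0, 1], [[64, -144, 22], 0, 1], [[80, -180, 28], 0, 1]]';python3 steer.py '[[[6, -13, 6], 0, 1], [[11, -25, 6], 0, 1], [[11, -25, 6], 0, 1]]'; python3 go.py 550 -28.7 69.3 -0.278;  python3 - <<'E'
from h import *
for n in("scene","top"):
    p,d=env.read_camera(n); np.savez(n+"1.npz",p=p,d=d)
a=np.load("scene1.npz")["p"][100:260,180:340];b=np.load("top1.npz")["p"][110:270,210:370]
cv2.imwrite("pics/c1.png",cv2.resize(np.hstack([a,b])[...,::-1],(800,400),interpolation=cv2.INTER_CUBIC))
E
```

```text
t: 1.35
eef_pos: [532.2, -48.9, 186.2]
tcp_rot: [3.141, 0.0, -0.272]
ft_force: [0.8, -1.1, 0.1]
opening: 0.997
grip_force: 0.0
t: 1.6
eef_pos: [549.3, -28.4, 180.1]
tcp_rot: [3.142, 0.001, -0.271]
ft_force: [0.4, 0.3, 0.7]
opening: 1.001
grip_force: 0.0
delta [8.000e-01 1.000e-01 1.108e+02] turn 0.007 [-0.17  0.42  1.78  0.    0.93  1.67] 1.6
```

View pics/c1.png

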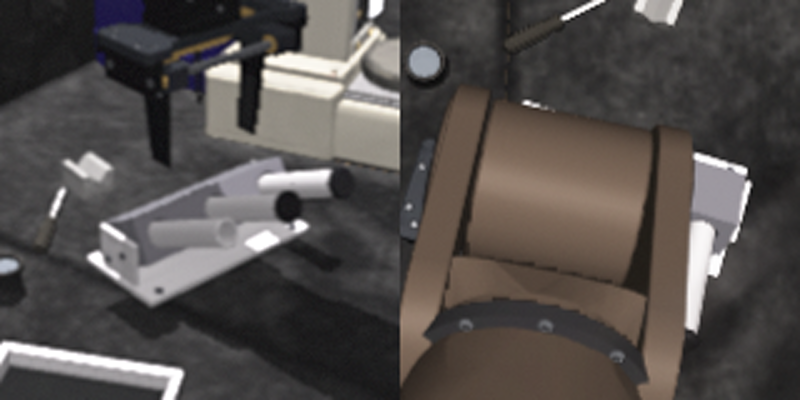

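The view shows the fingers straddling the open tube (scene crop ≈ (190,235)), with the middle tube close to the right finger. I'll narrow the opening, then descend.

```bash
python3 steer.py '[[[0, 0, 10], 0, 0.6], [[0, 0, 20], 0, 0.6], [[0, 0, 30], 0, 0.6], [[0, 0, 40], 0, 0.6], [[0, 0, 40], 0, 0.6]]'; python3 steer.py '[[[0, 0, 20], 0, 0.6], [[0, 0, 40], 0, 0.6], [[0, 0, 55], 0, 0.6], [[1, 0, 70], 0, 0.6], [[1, 0, 70], 0, 0.6]]'; python3 go.py 550 -28.7 69.3 -0.278; python3 steer.py '[[[0, 0, 0], 0, 0], [[0, 0, 0], 0, 0], [[0, 0, 0], 0, 0], [[0, 0, 0], 0, 0], [[0, 0, 0], 0, 0]]'
```

```text
t: 2.12
eef_pos: [547.6, -30.0, 138.3]
tcp_rot: [3.141, 0.003, -0.273]
ft_force: [0.4, -0.4, -0.6]
opening: 0.709
grip_force: 0.0
t: 2.53
eef_pos: [548.6, -30.0, 68.2]
tcp_rot: [3.141, 0.004, -0.272]
ft_force: [0.4, -0.6, 0.4]
opening: 0.603
grip_force: 0.0
delta [ 1.  -1.6 -1.1] turn 0.006 [-0.17  0.58  1.88 -0.    0.68  1.67] 2.5333
t: 2.95
eef_pos: [549.9, -30.0, 71.3]
tcp_rot: [-3.142, -0.001, -0.272]
ft_force: [-0.2, -0.2, -0.5]
opening: 0.306
grip_force: 0.0
```

```bash
python3 steer.py '[[[0, -1, 0], 0, 0], [[0, -1, 0], 0, 0], [[0, -1, 0], 0, 0], [[0, -1, 0], 0, 0]]'
```

```text
t: 3.28
eef_pos: [550.0, -29.0, 70.9]
tcp_rot: [3.142, -0.0, -0.272]
ft_force: [-1.5, -0.7, 3.8]
opening: 0.26
grip_force: 30.0
```

```bash
python3 steer.py '[[[-7, 0, -3.8], 0, 0], [[-14, 0, -7.6], 0, 0], [[-21, 0, -11.4], 0, 0], [[-28, 0, -15.2], 0, 0], [[-28, 0, -15.2], 0, 0]]';python3 steer.py '[[[-7, 0, -3.8], 0, 0], [[-14, 0, -7.6], 0, 0], [[-21, 0, -11.4], 0, 0], [[-28, 0, -15.2], 0, 0], [[-28, 0, -15.2], 0, 0]]'
```

```text
t: 3.7
eef_pos: [521.5, -21.0, 86.6]
tcp_rot: [3.141, 0.001, -0.272]
ft_force: [1.0, 0.1, -1.6]
opening: 0.261
grip_force: 30.0
t: 4.12
eef_pos: [494.8, -13.6, 101.8]
tcp_rot: [3.142, 0.0, -0.272]
ft_force: [-0.1, -0.1, -0.2]
opening: 0.262
grip_force: 30.0
```

```bash
python3 steer.py '[[[0, 0, -8], 0, 0], [[0, 0, -20], 0, 0], [[0, 0, -32], 0, 0], [[0, 0, -40], 0, 0], [[0, 0, -40], 0, 0]]'
python3 - <<'E'
from h import *
for n in("scene","top"):
    p,d=env.read_camera(n); np.savez(n+"2.npz",p=p,d=d)
a=np.load("scene2.npz")["p"][60:260,180:380];b=np.load("top2.npz")["p"][110:310,180:380]
cv2.imwrite("pics/c2.png",cv2.resize(np.hstack([a,b])[...,::-1],(800,400),interpolation=cv2.INTER_CUBIC))
E
```

```text
t: 4.53
eef_pos: [496.9, -14.1, 142.7]
tcp_rot: [-3.141, -0.003, -0.272]
ft_force: [0.4, -0.3, -0.8]
opening: 0.261
grip_force: 30.0
```

View pics/c2.png

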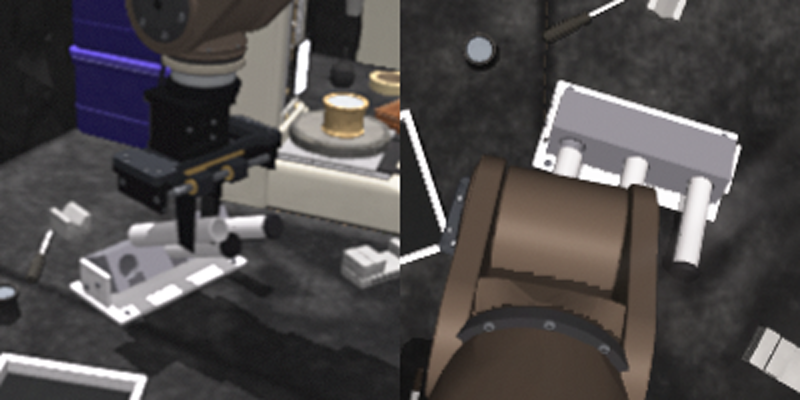

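```bash
cat > fit.py <<'E'
# cylinder fit of held tube in fresh scene view
from h import *
from scipy.optimize import least_squares
import sys
p,d=env.read_camera("scene"); s=env.state(); M=R.from_euler("xyz",s["tcp_rot"]).as_matrix()
g=s["eef_pos"]-19*M[:,2]; Q=cloud("scene",d).reshape(-1,3)
L=(Q-g)@M   # tool frame about grip
m=(abs(L[:,1])<20)&(abs(L[:,0])<125)&(abs(L[:,2])<75)&((L[:,0]<-16)|(L[:,0]>16)); L=L[m]
e=float(sys.argv[1]) # guess, mouth-down deg
def res(p,L):
    a=np.array([-np.cos(p[2])*np.cos(p[3]),np.sin(p[3]),np.sin(p[2])]); return np.linalg.norm(np.cross(L-[0,p[0],p[1]],a),axis=1)-13.5
q=[0,0,np.radians(e),0]
L=L[abs(L[:,2]+L[:,0]*np.tan(q[2]))<25]
for k in range(4):
    q=least_squares(res,q,args=(L,),loss="soft_l1").x; L=L[abs(res(q,L))<4]
a=np.array([-np.cos(q[2]),0,np.sin(q[2])]); t=(L-[0,q[0],q[1]])@a
print("n",len(L),"mouth-down deg",np.degrees(q[2]).round(1),"yaw off",np.degrees(q[3]).round(1),"offset",q[:2].round(1),"t",np.percentile(t,[0,1,99,100]).round(1),"std",res(q,L).std().round(2))
E
python3 fit.py -25; python3 steer.py '[[[20, 0, 0], 0, 0], [[40, 0, 0], 0, 0], [[60, 0, 0], 0, 0], [[81, 0, 0], 0, 0], [[81, 0, 0], 0, 0]]'
```

```text
n 419 mouth-down deg -26.8 yaw off -0.4 offset [0.6 1.1] t [-112.8 -109.5   38.    38.7] std 1.05
t: 5.1
eef_pos: [576.7, -36.7, 140.1]
tcp_rot: [3.142, -0.001, -0.273]
ft_force: [-0.3, -0.2, -1.6]
opening: 0.261
grip_force: 30.0
```

```bash
python3 steer.py '[[[0, 0, 15], 0, 0], [[0, 0, 30], 0, 0], [[0, 0, 40], 0, 0], [[0, 0, 48], 0, 0], [[0, 0, 54], 0, 0]]'; python3 fit.py -15; python3 steer.py '[[[0, 0, 3], 0, 0], [[0, 0, 6], 0, 0], [[0, 0, 8], 0, 0], [[0, 0, 10], 0, 0], [[0, 0, 10], 0, 0]]'; python3 fit.py 0
```

```text
t: 5.52
eef_pos: [573.9, -35.7, 86.5]
tcp_rot: [3.142, 0.0, -0.272]
ft_force: [-1.1, 0.2, 5.4]
opening: 0.263
grip_force: 30.0
n 323 mouth-down deg -13.3 yaw off -0.6 offset [ 0.9 -0.3] t [-114.  -110.7   37.6   37.8] std 1.27
t: 5.98
eef_pos: [573.9, -35.6, 77.3]
tcp_rot: [3.142, -0.0, -0.272]
ft_force: [-0.5, 0.9, 5.1]
opening: 0.264
grip_force: 30.0
n 252 mouth-down deg -4.6 yaw off -0.6 offset [ 1.  -0.3] t [-112.2 -110.    37.5   37.8] std 1.24
```

```bash
python3 steer.py '[[[0, 0, 4], 0, 0], [[0, 0, 8], 0, 0], [[0, 0, 12], 0, 0], [[0, 0, 15], 0, 0], [[0, 0, 15], 0, 0]]'; python3 fit.py 9; python3 steer.py '[[[0, 0, 1], 0, 0], [[0, 0, 2], 0, 0], [[0, 0, 3], 0, 0], [[0, 0, 4], 0, 0], [[0, 0, 4], 0, 0]]'; python3 fit.py 13
```

```text
t: 6.45
eef_pos: [573.4, -35.5, 61.8]
tcp_rot: [3.141, 0.001, -0.272]
ft_force: [-2.5, 1.6, 3.5]
opening: 0.257
grip_force: 30.0
n 190 mouth-down deg 6.3 yaw off 3.6 offset [-0.8  1. ] t [-56.3 -49.4  38.7  39.6] std 1.61
t: 6.92
eef_pos: [573.9, -35.7, 58.2]
tcp_rot: [3.142, 0.0, -0.272]
ft_force: [-4.4, 0.5, 5.2]
opening: 0.259
grip_force: 30.0
n 174 mouth-down deg 10.9 yaw off 1.1 offset [ 0.2 -0.3] t [-46.3 -44.6  38.3  38.9] std 1.52
```

```bash
python3 steer.py '[[[0, 0, -5], 0, 0], [[0, 0, -15], 0, 0], [[0, 0, -27], 0, 0], [[0, 0, -37], 0, 0], [[0, 0, -42], 0, 0]]'; python3 fit.py 13;  python3 - <<'E'
from h import *
for n in("scene",):
    p,d=env.read_camera(n); np.savez(n+"3.npz",p=p,d=d)
a=p[80:260,180:360]
cv2.imwrite("pics/c3.png",cv2.resize(a[...,::-1],(600,600),interpolation=cv2.INTER_CUBIC))
E
```

```text
t: 7.38
eef_pos: [574.7, -35.9, 101.9]
tcp_rot: [-3.141, -0.002, -0.272]
ft_force: [-0.4, -0.0, -0.3]
opening: 0.265
grip_force: 30.0
n 195 mouth-down deg 14.9 yaw off -0.9 offset [ 1.1 -2.2] t [-64.3 -58.1  38.4  38.8] std 1.3
```

View pics/c3.png

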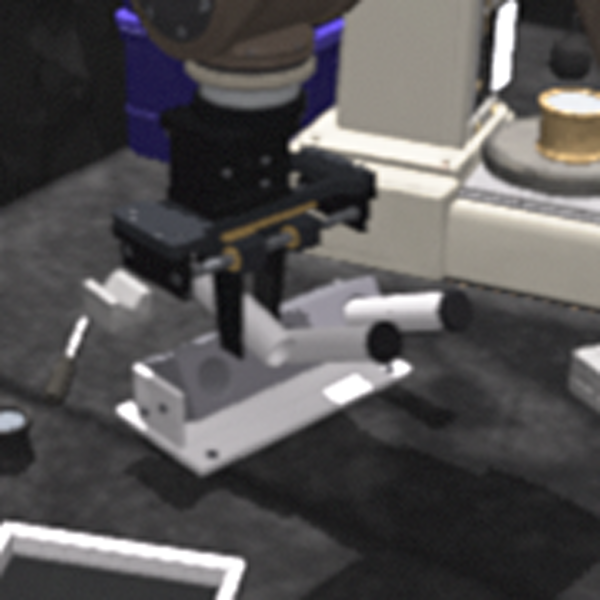

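```bash
python3 steer.py '[[[0, -5, 0], 0, 0], [[-1, -15, 0], 0, 0], [[-2, -30, 0], 0, 0], [[-3, -50, 0], 0, 0], [[-5, -75, 0], 0, 0]]';python3 steer.py '[[[-2, -25, 0], 0, 0], [[-4, -50, 0], 0, 0], [[-6, -72, 0], 0, 0], [[-7, -90, 0], 0, 0], [[-8, -103, 0], 0, 0]]'; python3 steer.py '[[[0, -8, 3], 0, 0], [[0, -12, 10], 0, 0], [[0, -13, 20], 0, 0], [[0, -13, 28], 0, 0], [[0, -13, 32], 0, 0]]'; python3 fit.py 15;python3 - <<'E'
from h import *
for n in("scene","top"):
    p,d=env.read_camera(n); np.savez(n+"4.npz",p=p,d=d)
a=np.load("scene4.npz")["p"][130:310,120:300];b=np.load("top4.npz")["p"][90:270,110:290]
cv2.imwrite("pics/c4.png",cv2.resize(np.hstack([a,b])[...,::-1],(800,400),interpolation=cv2.INTER_CUBIC))
E
```

```text
t: 7.9
eef_pos: [589.3, 38.7, 99.4]
tcp_rot: [3.141, 0.001, -0.273]
ft_force: [0.3, 0.6, -0.3]
opening: 0.262
grip_force: 30.0
t: 8.32
eef_pos: [609.2, 141.7, 99.3]
tcp_rot: [3.141, 0.001, -0.271]
ft_force: [-0.1, 0.3, -0.7]
opening: 0.261
grip_force: 30.0
t: 8.73
eef_pos: [612.1, 150.9, 66.1]
tcp_rot: [3.14, 0.002, -0.273]
ft_force: [-0.5, -0.1, -1.5]
opening: 0.264
grip_force: 30.0
n 221 mouth-down deg 14.2 yaw off 0.1 offset [ 0.4 -1.9] t [-73.7 -70.2  38.1  38.2] std 1.08
```

View pics/c4.png

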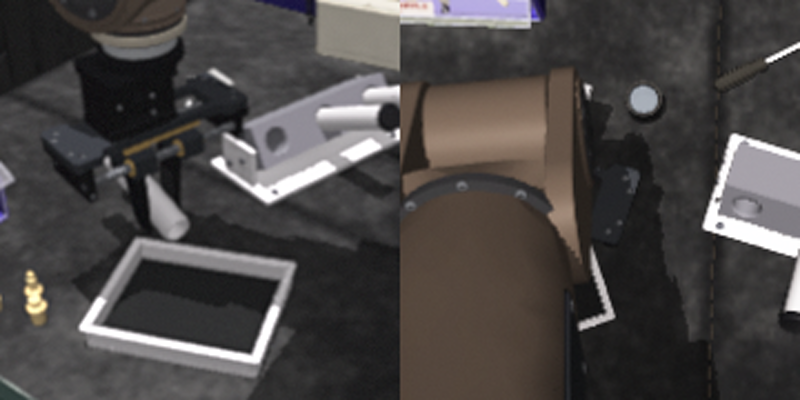

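The tube is over the tray's near +x/-y part (scene crop mouth ≈ (175,225)) with nothing fallen out. It is about 14.5° mouth-down, so I'll lower it and jolt the plug out.

```bash
python3 steer.py '[[[4, 0, 5], 0, 0], [[12, 0, 12], 0, 0], [[22, 0, 20], 0, 0], [[33, 0, 23], 0, 0], [[40, 0, 23], 0, 0]]'; python3 steer.py '[[[-10, 0, 0], 0, 0], [[-40, 0, 0], 0, 0], [[-80, 0, 0], 0, 0], [[-80, 0, 0], 0, 0], [[-80, 0, 0], 0, 0]]'
python3 - <<'E'
from h import *
p,d=env.read_camera("scene"); np.savez("scene5.npz",p=p,d=d)
a=p[130:310,120:300]
cv2.imwrite("pics/c5.png",cv2.resize(a[...,::-1],(600,600),interpolation=cv2.INTER_CUBIC))
E
```

```text
t: 9.3
eef_pos: [652.7, 140.3, 43.8]
tcp_rot: [3.141, 0.001, -0.273]
ft_force: [0.3, -0.1, 0.5]
opening: 0.262
grip_force: 30.0
t: 9.72
eef_pos: [573.1, 163.1, 45.5]
tcp_rot: [3.141, 0.0, -0.271]
ft_force: [0.2, -0.4, -0.6]
opening: 0.262
grip_force: 30.0
```

View pics/c5.png

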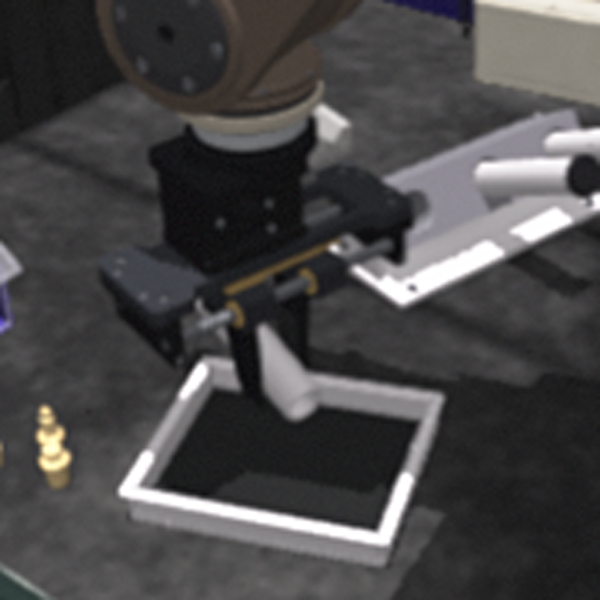

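```bash
cat > plug.py <<'E'
from h import *
y=np.radians(20.5);E=np.array([[np.cos(y),np.sin(y)],[-np.sin(y),np.cos(y)]])
for n in("scene","top"):
    p,d=env.read_camera(n);P=cloud(n,d);T=(P[...,:2]-[551,178.6])@E.T;q=p.astype(int)
    m=(abs(T[...,0])<74)&(abs(T[...,1])<59)&(P[...,2]<35)&(q[...,0]-q[...,2]>35)
    print(n,"brass px",m.sum(),"tray xy",np.median(T[m],0).round() if m.any() else "", "z",np.median(P[m][:,2]).round() if m.any() else "")
E
for i in 1 2; do python3 steer.py '[[[33, 0, 0], 0, 0], [[55, 0, 0], 0, 0], [[70, 0, 0], 0, 0], [[78, 0, 0], 0, 0], [[80, 0, 0], 0, 0]]' | head -2; python3 steer.py '[[[-10, 0, 0], 0, 0], [[-35, 0, 0], 0, 0], [[-76, 0, 0], 0, 0], [[-80, 0, 0], 0, 0], [[-80, 0, 0], 0, 0]]' | head -2; python3 plug.py; done; python3 fit.py 14
```

```text
t: 10.18
eef_pos: [653.1, 140.2, 44.9]
t: 10.6
eef_pos: [571.2, 163.5, 45.4]
scene brass px 127 tray xy [-45.  25.] z 20.0
top brass px 0 tray xy  z 
t: 11.12
eef_pos: [652.7, 140.3, 44.7]
t: 11.53
eef_pos: [571.1, 163.5, 45.3]
scene brass px 126 tray xy [-45.  26.] z 20.0
top brass px 0 tray xy  z 
n 275 mouth-down deg 22.3 yaw off -2.1 offset [ 0.4 -4.7] t [-61.7 -52.3 135.9 136.8] std 1.85
```

The plug is in the tray at about (-45, 25). The tube is empty, so I'll tip it a few degrees further on the rack ridge and come back.

```bash
python3 steer.py '[[[0, 0, -20], 0, 0], [[0, 0, -40], 0, 0], [[0, 0, -60], 0, 0], [[0, 0, -60], 0, 0]]'|head -2;python3 fit.py 15; python3 go.py 581 -38 105 -0.272
```

```text
t: 12.02
eef_pos: [576.6, 162.5, 108.4]
n 247 mouth-down deg 15.2 yaw off -0.2 offset [ 0.2 -3.6] t [-74.1 -70.   36.7  37.4] std 1.19
delta [ 58.9 191.6   1.5] turn -0.001 [ 0.16  0.58  1.74 -0.    0.82  2.01] 12.0667
```

```bash
python3 steer.py '[[[8, 25, 0], 0, 0], [[18, 60, 0], 0, 0], [[30, 97, 0], 0, 0], [[41, 134, 0], 0, 0], [[50, 164, 0], 0, 0]]'|head -2;python3 steer.py '[[[6, 18, 0], 0, 0], [[9, 28, 5], 0, 0], [[9, 28, 20], 0, 0], [[9, 28, 34], 0, 0], [[9, 28, 38], 0, 0]]'; python3 go.py 581 -38 58 -0.272
```

```text
t: 12.48
eef_pos: [578.1, -11.4, 103.8]
t: 12.9
eef_pos: [578.5, -38.0, 64.2]
tcp_rot: [3.141, 0.003, -0.273]
ft_force: [-0.7, 0.1, -0.7]
opening: 0.26
grip_force: 30.0
delta [ 2.4 -0.7  6.2] turn -0.001 [-0.18  0.62  1.81 -0.    0.72  1.66] 12.9
```

```bash
python3 steer.py '[[[0, 0, 3], 0, 0], [[0, 0, 5], 0, 0], [[0, 0, 7], 0, 0], [[0, 0, 9], 0, 0], [[0, 0, 9], 0, 0]]'; python3 steer.py '[[[0, 0, -15], 0, 0], [[0, 0, -30], 0, 0], [[0, 0, -46], 0, 0], [[0, 0, -46], 0, 0]]'|head -2; python3 fit.py 20; python3 go.py 614 151 100 -0.272
```

```text
t: 13.32
eef_pos: [579.8, -38.0, 58.5]
tcp_rot: [-3.141, -0.001, -0.272]
ft_force: [-2.9, 0.9, 3.5]
opening: 0.262
grip_force: 30.0
t: 13.65
eef_pos: [580.9, -38.4, 106.9]
n 194 mouth-down deg 16.9 yaw off -0.9 offset [ 1.  -3.7] t [-55.9 -46.3  37.4  38.2] std 1.31
delta [ -18.4 -191.4    5.4] turn 0.0 [-0.18  0.56  1.78 -0.    0.8   1.66] 13.7
```

```bash
python3 steer.py '[[[0, 0, 15], 0, 0], [[0, 0, 30], 0, 0], [[0, 0, 43], 0, 0], [[0, 0, 50], 0, 0], [[0, 0, 54], 0, 0]]'; python3 steer.py '[[[0, 0, 1], 0, 0], [[0, 0, 1], 0, 0]]'; python3 steer.py '[[[0, 0, -15], 0, 0], [[0, 0, -30], 0, 0], [[0, 0, -46], 0, 0], [[0, 0, -50], 0, 0]]'|head -2; python3 fit.py 20; python3 go.py 614 151 100 -0.272
```

```text
t: 14.12
eef_pos: [579.4, -38.2, 49.0]
tcp_rot: [3.141, 0.001, -0.272]
ft_force: [-0.4, 0.7, 5.8]
opening: 0.261
grip_force: 30.0
t: 14.28
eef_pos: [579.4, -38.2, 48.8]
tcp_rot: [3.141, 0.0, -0.272]
ft_force: [-1.8, 0.2, 2.4]
opening: 0.257
grip_force: 30.0
t: 14.62
eef_pos: [580.3, -38.4, 101.0]
n 164 mouth-down deg 28.3 yaw off -0.4 offset [ 1.3 -3.8] t [-58.8 -56.2  37.   37.1] std 1.33
delta [ -18.4 -191.5    0.7] turn -0.0 [-0.18  0.57  1.78 -0.    0.79  1.66] 14.6667
```

```bash
python3 steer.py '[[[-2, -20, 0], 0, 0], [[-5, -52, 0], 0, 0], [[-9, -90, 0], 0, 0], [[-13, -128, 0], 0, 0], [[-16, -160, 0], 0, 0]]'|head -2;python3 steer.py '[[[-2, -20, 0], 0, 0], [[-3, -30, 5], 0, 0], [[-3, -31, 14], 0, 0], [[-3, -31, 22], 0, 0], [[-3, -31, 22], 0, 0]]'; python3 steer.py '[[[0, 0, 0], 0, 0], [[0, 0, 0], 0, 0], [[0, 0, 0], 0, 0], [[0, 0, 0], 0, 0]]'; python3 fit.py 26; python3 plug.py
python3 - <<'E'
from h import *
Q=[]
for n in("scene","top"):
    p,d=env.read_camera(n); np.savez(n+"6.npz",p=p,d=d); Q.append(p[100:300,120:320])
    P=cloud(n,d); P0=cloud(n,np.load(n+"0.npz")["d"])
cv2.imwrite("pics/c6.png",cv2.resize(np.hstack(Q)[...,::-1],(800,400),interpolation=cv2.INTER_CUBIC))
E
```

```text
t: 15.08
eef_pos: [606.9, 122.2, 98.0]
t: 15.5
eef_pos: [611.4, 149.4, 74.4]
tcp_rot: [3.14, 0.003, -0.273]
ft_force: [-0.1, -0.0, -0.7]
opening: 0.258
grip_force: 30.0
t: 15.83
eef_pos: [612.8, 150.2, 77.4]
tcp_rot: [-3.141, -0.001, -0.273]
ft_force: [0.3, -0.7, -0.2]
opening: 0.261
grip_force: 30.0
n 198 mouth-down deg 29.2 yaw off 0.0 offset [ 0.8 -3.1] t [-40.9 -36.  141.3 145.3] std 1.49
scene brass px 130 tray xy [-44.  25.] z 19.0
top brass px 0 tray xy  z
```

View pics/c6.png

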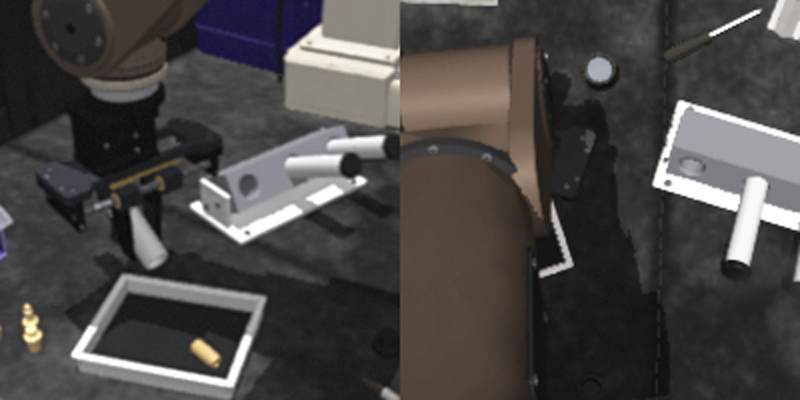

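The plug lies in the tray (scene crop (205,352)). The tube is held mouth-down over the tray (crop (150,255)), and the capped tubes and loupe have not moved.

```bash
python3 -c "
from cell import env
print(env.job_done())"
```

```text
the job is handed in; nothing more can be done
None
```

The job is handed in, with no verdict returned: the plug is in the tray, and the empty tube is held about 28° mouth-down, roughly 80 mm above the bench over the tray. The capped tubes and loupe look unmoved in the last pictures.

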